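# Start the crank screw of a bench filter press and keep hold of it

### The job

Lift the clear guard of the little filter press by its orange handle and swing it over gently until it rests on its open stop. Then take the black knob of the red crank and start the screw in the brass boss: turn it backward (anticlockwise seen from above) until you feel the screw drop off the start of its thread, then turn it about one full turn forward (clockwise) from there, and finish still holding the knob so that I can slip the filter cell in; disturb nothing else on the bench.

Things in the scene. Friction and masses are not known exactly. Their poses are not given: they have to be found in the camera images.
- guard (a joint): angle of the clear guard (flat panel with orange edges, 136 by 125 mm, 4 mm): 0 closed and level, 2.1 rad on its open stop, leaning 30 degrees beyond upright, where its weight keeps it. 0.22 kg, almost no friction: it falls shut, or beyond 1.57 rad slams open, if let go, so lead it all the way; the last 15 degrees slower than 1.2 rad/s (0.2 m/s at the handle).
- guard_bar (a point): middle of the guard's handle: round orange bar 10 mm thick, 110 mm long, parallel to the hinge and 175 mm from it, 40 mm clear of the panel. Closed, it lies at the press's -y side, 156 mm above the bench, free above. x axis along the bar; axes as the press's when closed. The bar can turn in a light pinch while the guard swings.
- guard_hinge (a point): fixed point at the middle of the guard's hinge line, 156 mm above the bench, 85 mm to the press's +y side of the screw axis. Press axes: x along the hinge line, y from screw axis to hinge, z up. Opening, the handle moves from the -y side over the top to the +y side of this point.
- screw_axis (a point): fixed point on the vertical screw axis, at the centre of the brass boss's top face (boss 52 mm across), 72 mm above the bench; axes as the press.
- knob: black upright crank knob, 20 mm thick, 42 mm tall, origin at its centre, about 123 mm above the bench at the start; spins freely on its pin, 35 mm from the screw axis. The red crank arm's top is 2 mm below the knob's underside. At the start it stands within 85 degrees clockwise of where the thread drops.
- turn (a joint): turn of the screw, rad, growing forward (clockwise from above); 0.5 to 1.3 at the start. 0: crank over the yellow mark on the boss; backward, the screw drops at 0 to -0.15; one turn forward of that reads 6.28. Pitch 9.5 mm per turn: it climbs backward, sinks forward, started or not. Forward before the drop it jams at about 1.8. Stops at -1.2 and 7.5. About 1.5 N at the knob turns it; it stays put.
- drop (a joint): thread drop of the screw, m, without the pitch advance: 0 while it lies on the first thread's crest, 0.008 once dropped in. It falls by its weight (3.3 N), but a tight grip holds it up: press the knob down lightly or slacken the fingers to feel whether it drops. Under the thread it can rise by only 2 mm.
- rack_mid (a point): bystander: blue rack with brown tubes, 70 by 160 mm, 105 mm tall; point at its centre, 50 mm up
- cell_mid (a point): bystander: aluminium filter cell beside the press, 52 mm across, 20 mm tall; point at its centre
- vial_mid (a point): bystander: white vial with blue cap, 24 mm across, 50 mm tall; point at its centre
- cap_mid (a point): bystander: purple cap, 34 mm across, 14 mm tall; point at its centre
- amber_mid (a point): bystander: amber jar, 56 mm across, 110 mm tall; point at its centre
- beaker_mid (a point): bystander: glass beaker, 66 mm across, 80 mm tall; point at its centre

How it is judged:
By the outcome, as a careful person would: the job done as asked, in the order asked, and still so for the second after the job is handed in, while the arm keeps its last pose, push and grip.
It also fails if it takes over 72 s, if anything falls off the work surface, if the arm or the gripper's body presses on something with over 40 N, if the wrist force passes 120 N, or if a joint passes its speed limit or range.

### The arm

A 6-joint arm with a two-finger parallel gripper is mounted at the origin on the work surface. World frame = base frame: x ahead of the robot, y to its left, z up, the work surface at z = 0. Lengths are in mm, angles in rad, forces in N, time in s.
With the tool pointing down it reaches from about 275 to 1000 mm from the base axis. Payload 8.4 kg.
Tool frame: the origin (TCP) lies where the fingers leave the gripper's body, on its centre line; the fingertips stand 73 mm ahead of it and the grasp point (between the pads) lies 54 mm ahead of it (grip_point_offset is the distance from the TCP to the grasp point, in mm); z points along the fingers, y is the direction in which the jaws open and shut (so a half turn about z gives the same grasp; the last joint's range is limited). The gripper opens to 85 mm and grips with 20 to 120 N. Pads are 22 mm wide; open, the fingers measure 114 mm over their backs; the gripper's body (76 mm by 85 mm) begins 54 mm behind the grasp point. The pads swing forward as they close: fully open they stand 13 mm farther back than shut.
Start: joints at [1.17, 0.353, 1.633, -0, 1.155, -0.002], TCP at [242.694, 575.958, 303.881] pointing down, gripper open.
Joint ranges: [-2.63, 2.63], [-0.92, 2.1], [0.06, 2.66], [-1.3, 4.44], [0, 2.69], [-3.02, 3.02]. Speed limits (rad/s): [2.22, 2.22, 2.79, 3.14, 3.14, 3.14].

### API

Orientations are given as [roll, pitch, yaw] about the fixed x, y, z axes, in that order (R = Rz(yaw) Ry(pitch) Rx(roll)).
In Python, from rig import sense, grab_frame, sign_off, grip_point_offset gives the robot as it stands. The module is installed in compiled form; this text tells all that it offers.
- The arm moves only by the tool drive_tool, never from a script. Its argument "targets" is one flat list of numbers, 7 for each row, row after row: the shift along the tool's x, y, z in m, then the turn, a rotation vector about the tool's x, y, z in rad, then the opening, from 0 (shut) to 1 (fully open). In form: [tx, ty, tz, wx, wy, wz, grip, tx, ty, tz, wx, wy, wz, grip, ...]. A call has 1 to 12 rows; each row is the pose to reach, as a shift and turn from the pose commanded when the call began, along the tool's axes at that moment; what a row does not reach only later rows make up. A row lasts 1/12 s, in which the tool goes at most 41.7 mm and 7.16 degrees, less where a joint would pass 70% of its speed; a pose out of reach is approached as far as the arm can. A call with a gripper value outside its range is refused whole. The fingers move at their own pace and stop on an object; "force" is the grip in N (left out, the last holds). Time passes only in rows, so rows that repeat a pose let the fingers close. It gives the time, the measured TCP pose, the force and the opening at its end, in the units of the state.
- sense(): the state, without advancing time (a new reading comes with each control period).
- grab_frame(name): name is "side" or "top" or "wrist"; returns a dict with "color" (400x640x3 uint8, blue, green, red), "vertical_fov" (degrees; the focal length in pixels is half the picture's height over the tangent of half this angle, whatever the lens; pixels are square), "cx", "cy" (the principal point, pixels), "world_from_camera" (4x4, takes a point from camera to world coordinates). Camera axes: x right, y down, z forward; pixel columns grow to the right and rows downward; lengths in mm; the calibration is good to about 2 mm. The wrist camera is an equidistant fisheye: a pixel r from the principal point sees the ray r / f radians off the axis. A picture is of the moment at which its call begins. There is no depth.
- sign_off(): hands the job in, once; it reports no verdict.
The state is a dict: "clock": time; "qpos": joint angles; "qvel": joint speeds; "joint_efforts": joint torques, N m; "eef_pos": TCP position; "tcp_rot": TCP orientation; "contact_force": force on the tool from outside, world axes, zero at the start; "wrist_torque": the same for the moment, N m; "opening": opening from 0.0 (shut) to 1.0 (fully open).
Only numpy, scipy, OpenCV 4.12 (cv2) and the standard library are available. Lean on these libraries where they do the work, as an engineer would, in place of code of your own. Each camera call takes 0.05 s, during which the arm holds its last target. There are 200 camera calls.

## Working session

There is one attempt and no reset: what is moved stays moved. The work goes in short steps, Python scripts to look and compute and a tool call to move; the robot and the scene stay as the last step left them, time stands still between calls to the robot, and variables do not carry over. Pictures are saved under pics/ and viewed, about 8 in all and at most 12, crops included, and the job is handed in when it is done.

Besides the shell and the picture viewer there is one more tool, called by a JSON object that holds its "op" and its "data", one argument or row to a line. drive_tool: Moves the arm, as the interface text tells. Its arguments: {"type":"object","properties":{"targets":{"type":"array"},"force":{"type":"number"}},"required":["targets"]}

```bash
mkdir -p pics; cat > h.py <<'E'
import numpy as np, cv2
from rig import sense, grab_frame, sign_off, grip_point_offset
def ray(F,u,v,fish=False):
    H=F["color"].shape[0]; f=H/2/np.tan(np.radians(F["vertical_fov"])/2)
    x,y=u-F["cx"],v-F["cy"]
    if fish:
        r=np.hypot(x,y)+1e-9; t=r/f; d=np.array([np.sin(t)*x/r,np.sin(t)*y/r,np.cos(t)])
    else: d=np.array([x/f,y/f,1.])
    T=np.array(F["world_from_camera"]); return T[:3,3],T[:3,:3]@(d/np.linalg.norm(d))
def onplane(F,u,v,z,fish=False):
    o,d=ray(F,u,v,fish); return o+d*(z-o[2])/d[2]
def proj(F,P,fish=False):
    H=F["color"].shape[0]; f=H/2/np.tan(np.radians(F["vertical_fov"])/2)
    T=np.array(F["world_from_camera"]); p=T[:3,:3].T@(np.array(P)-T[:3,3])
    if fish:
        r=np.hypot(p[0],p[1])+1e-9; t=np.arctan2(r,p[2]); return F["cx"]+f*t*p[0]/r, F["cy"]+f*t*p[1]/r
    return F["cx"]+f*p[0]/p[2], F["cy"]+f*p[1]/p[2]
def tri(o1,d1,o2,d2):
    A=np.stack([d1,-d2],1); s=np.linalg.lstsq(A,o2-o1,rcond=None)[0]
    a,b=o1+d1*s[0],o2+d2*s[1]; return (a+b)/2,np.linalg.norm(a-b)
E
python3 - <<'E'
from h import *
import pickle
s=sense(); print(s); print(grip_point_offset)
fr={n:grab_frame(n) for n in("side","top","wrist")}
pickle.dump(fr,open("f0.pkl","wb"))
for n,F in fr.items():
    cv2.imwrite(f"pics/{n}0.png",F["color"]); print(n,F["vertical_fov"],F["cx"],F["cy"],np.round(F["world_from_camera"],3).tolist())
E
```

```text
{'clock': 0.0, 'qpos': array([ 1.16960350e+00,  3.53672211e-01,  1.63412924e+00,  5.70628367e-05,
        1.15519515e+00, -2.40946760e-03]), 'qvel': array([ 0.00062671,  0.00070543,  0.00014518, -0.0014294 , -0.00088084,
       -0.00046489]), 'joint_efforts': array([-4.00579120e-05, -6.05241466e+01, -3.42060363e+01,  8.15049276e-06,
        9.39961028e-03,  3.76775245e-05]), 'eef_pos': array([242.53341878, 575.62028581, 303.14867561]), 'tcp_rot': array([-3.14018884e+00, -5.55555018e-05,  2.74278618e+00]), 'contact_force': array([-1.20337946,  0.79343833,  0.08382404]), 'wrist_torque': array([ 0.02557165, -0.02420158, -0.03775519]), 'opening': 1.000990329069386}
53.900000000000006
side 43.13844299945827 320.27118279693224 200.67996566785325 [[0.781, -0.422, 0.461, -0.958], [-0.625, -0.549, 0.555, -690.859], [0.019, -0.721, -0.693, 938.564], [0.0, 0.0, 0.0, 1.0]]
top 43.12105711389191 313.50162325340517 199.07460199420768 [[0.022, -0.997, 0.076, 441.805], [-1.0, -0.024, -0.016, -9.954], [0.018, -0.076, -0.997, 1674.495], [0.0, 0.0, 0.0, 1.0]]
wrist 65.70646984690485 317.8298747260806 205.65677855364348 [[0.388, 0.877, 0.283, 170.032], [0.922, -0.369, -0.119, 606.813], [-0.0, 0.307, -0.952, 372.47], [0.0, 0.0, 0.0, 1.0]]
```

View pics/side0.png

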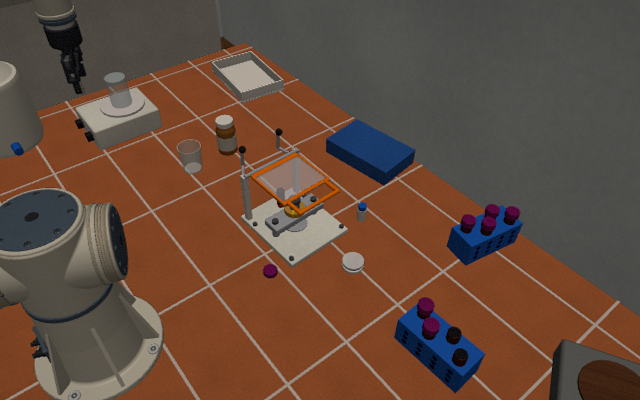

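View pics/top0.png

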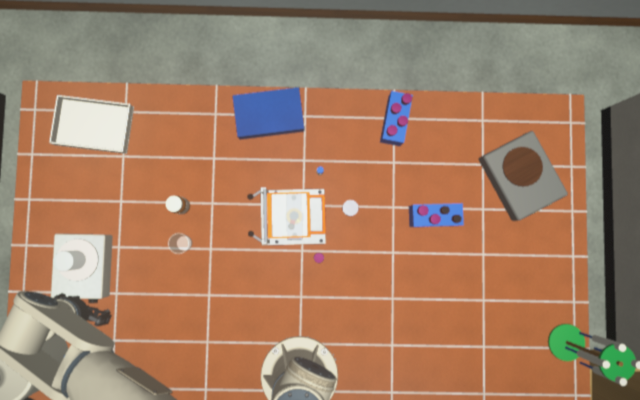

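```bash
python3 - <<'E'
from h import *
import pickle
fr=pickle.load(open("f0.pkl","rb"))
a=fr["side"]["color"][110:270,210:380]; b=fr["top"]["color"][165:265,235:340]
a=cv2.resize(a,None,fx=3.7,fy=3.7,interpolation=cv2.INTER_CUBIC)[:592,:400*2]
b=cv2.resize(b,None,fx=5.5,fy=5.5,interpolation=cv2.INTER_CUBIC)
cv2.imwrite("pics/a.png",cv2.resize(np.hstack([a,cv2.copyMakeBorder(b,0,a.shape[0]-b.shape[0],0,0,cv2.BORDER_CONSTANT)]),(800,int(a.shape[0]*800/(a.shape[1]+b.shape[1])))))
for n in("side","top"):
    F=fr[n]; hsv=cv2.cvtColor(F["color"],cv2.COLOR_BGR2HSV)
    m=cv2.inRange(hsv,(8,200,190),(18,255,255))
    c,_=cv2.findContours(m,cv2.RETR_EXTERNAL,cv2.CHAIN_APPROX_SIMPLE)
    for k in sorted(c,key=cv2.contourArea)[-3:]:
        r=cv2.minAreaRect(k); print(n,cv2.contourArea(k),np.round(cv2.boxPoints(r),1).tolist())
E
```

```text
side 1.0 [[284.0, 202.0], [285.0, 202.0], [285.0, 203.0], [284.0, 203.0]]
side 4.5 [[308.6000061035156, 188.3000030517578], [321.70001220703125, 180.60000610351562], [322.29998779296875, 181.60000610351562], [309.1000061035156, 189.1999969482422]]
side 6.5 [[289.3999938964844, 198.89999389648438], [304.70001220703125, 190.39999389648438], [305.29998779296875, 191.60000610351562], [290.0, 200.10000610351562]]
```

View pics/a.png

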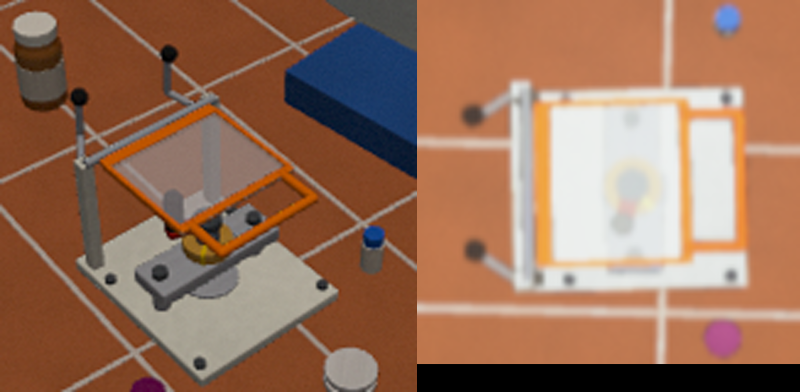

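```bash
python3 - <<'E'
from h import *
import pickle
fr=pickle.load(open("f0.pkl","rb"));S,T=fr["side"],fr["top"]
print("bar top",[onplane(T,u,v,156).round(1).tolist() for u,v in[(322.7,194.6),(322.7,232.7)]])
print("bar side",[onplane(S,u,v,156).round(1).tolist() for u,v in[(337.5,190.3),(300.5,210.7)]])
print("hinge top",[onplane(T,u,v,156).round(1).tolist() for u,v in[(264.9,188.3),(264.9,243.1)]])
# black balls
for n,(u,v) in {"b1":(243,150),"b2":(279,132)}.items(): print(n,u,v)
b=[tri(*ray(S,*p),*ray(T,*q)) for p,q in [((242.6,149.6),(250.8,233.5)),((278.7,131.8),(250,196.5))]]; print(b)
print("cap,vial",onplane(T,319,257,14),onplane(T,320,170,50),onplane(T,350,208,20))
E
```

```text
bar top [[571.9, -61.5, 156.0], [457.4, -63.9, 156.0]]
bar side [[571.9, -61.0, 156.0], [465.3, -62.1, 156.0]]
hinge top [[586.8, 112.8, 156.0], [422.6, 108.0, 156.0]]
b1 243 150
b2 279 132
[(array([451.13021424, 145.24110583, 202.23123266]), np.float64(2.766605769899731)), (array([558.38069939, 150.92833414, 202.6235315 ]), np.float64(2.5508490262277794))]
cap,vial [379.48463832 -58.54890414  14.        ] [660.58087215 -54.74024104  50.        ] [ 541.58247276 -156.596246     20.        ]
```

{"op": "drive_tool", "data": {
  "targets": [-0.499, -0.482, 0.014, 0, 0, -0.43, 0.35, -0.499, -0.482, 0.014, 0, 0, -0.43, 0.35, -0.499, -0.482, 0.014, 0, 0, -0.43, 0.35, -0.499, -0.482, 0.014, 0, 0, -0.43, 0.35, -0.499, -0.482, 0.014, 0, 0, -0.43, 0.35, -0.499, -0.482, 0.014, 0, 0, -0.43, 0.35, -0.499, -0.482, 0.014, 0, 0, -0.43, 0.35, -0.499, -0.482, 0.014, 0, 0, -0.43, 0.35, -0.499, -0.482, 0.014, 0, 0, -0.43, 0.35, -0.499, -0.482, 0.014, 0, 0, -0.43, 0.35, -0.499, -0.482, 0.014, 0, 0, -0.43, 0.35, -0.499, -0.482, 0.014, 0, 0, -0.43, 0.35]
}}

```text
clock: 1.15
eef_pos: [439.2, 114.7, 293.9]
tcp_rot: [3.141, 0.0, -3.11]
contact_force: [1.1, -0.1, 0.1]
opening: 0.349
```

```bash
cat >> h.py <<'E'
from scipy.spatial.transform import Rotation as Rot
def shift(P,rpy,s=None):
    "shift (m) and rotvec in present tool axes to reach TCP P (mm), rpy"
    s=s or sense(); R=Rot.from_euler("xyz",s["tcp_rot"])
    return (R.inv().apply(np.array(P)-s["eef_pos"])/1000).round(4).tolist(),(R.inv()*Rot.from_euler("xyz",rpy)).as_rotvec().round(4).tolist()
E
python3 -c "
from h import *
s=sense();print(s['eef_pos'],s['tcp_rot'],s['qpos'],s['opening']);print(shift((515,-62,290),(np.pi,0,3.17)))"
```

```text
[439.22411221 114.70632226 293.87943194] [ 3.14149239e+00  3.33914756e-04 -3.11026119e+00] [ 2.52132227e-01  9.41261915e-02  1.99474740e+00  2.84300306e-05
  1.05237130e+00 -1.35000966e+00] 0.3490100727458617
([-0.0702, -0.179, 0.0039], [0.0001, 0.0003, 0.0029])
```

{"op": "drive_tool", "data": {
  "targets": [-0.067, -0.174, 0.004, 0, 0, 0.003, 0.35, -0.067, -0.174, 0.004, 0, 0, 0.003, 0.35, -0.067, -0.174, 0.004, 0, 0, 0.003, 0.35, -0.067, -0.174, 0.004, 0, 0, 0.003, 0.35, -0.067, -0.174, 0.004, 0, 0, 0.003, 0.35, -0.067, -0.174, 0.004, 0, 0, 0.003, 0.35, -0.067, -0.174, 0.004, 0, 0, 0.003, 0.35]
}}

```text
clock: 1.73
eef_pos: [511.3, -56.0, 289.4]
tcp_rot: [3.141, -0.001, -3.116]
contact_force: [0.4, 0.8, 0.3]
opening: 0.35
```

```bash
python3 - <<'E'
from h import *
import pickle
s=sense();print(s['eef_pos'],s['tcp_rot'],s['qpos'])
F=grab_frame("wrist");pickle.dump((s,F),open("f1.pkl","wb"))
I=F["color"].copy()
cv2.imwrite("pics/w1.png",I)
print([np.round(proj(F,(x,-62,156),True),1).tolist() for x in(460,515,570)])
print([np.round(proj(F,s["eef_pos"]-np.array([0,0,54]),True),1).tolist()])
E
```

```text
[511.30863511 -56.02607446 289.38721526] [ 3.14125620e+00 -9.35419004e-04 -3.11590700e+00] [-1.12162190e-01  1.97099216e-01  1.88184210e+00  2.34204760e-04
  1.06362413e+00 -1.70875787e+00]
[[309.6, 150.6], [308.1, 228.6], [307.2, 293.5]]
[[316.4, 285.1]]
```

View pics/w1.png

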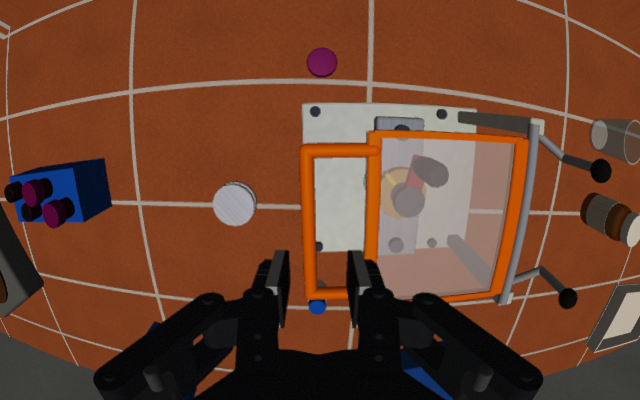

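```bash
python3 - <<'E'
from h import *
import pickle
s,F=pickle.load(open("f1.pkl","rb"));I=F["color"];hsv=cv2.cvtColor(I,cv2.COLOR_BGR2HSV)
print(hsv[200,300:318].tolist())
m=(hsv[...,1]>225)&(hsv[...,2]>190)
for r in(165,185,205,225,245,260):
    c=[x for x in range(295,325) if m[r,x]]; 
    if c: u=np.mean(c); print(r,min(c),max(c),onplane(F,u,r,156,True).round(1))
for c in (308,309):
    q=[y for y in range(130,310) if m[y,c]]; print(min(q),max(q),[onplane(F,c,y,156,True).round(1).tolist() for y in(min(q),max(q))])
for u,v in [(541,121),(505,298),(536,160),(520,230)]: print(onplane(F,u,v,156,True).round(1))
print("knob top",onplane(F,432,171,144,True).round(1),"screw",onplane(F,408,197,110,True).round(1))
E
```

```text
[[11, 222, 116], [11, 248, 146], [11, 255, 170], [12, 255, 184], [12, 255, 194], [13, 255, 196], [14, 255, 196], [14, 249, 197], [14, 255, 197], [13, 255, 194], [12, 255, 190], [12, 255, 179], [11, 255, 164], [11, 251, 140], [9, 146, 124], [16, 42, 134], [40, 9, 179], [35, 8, 181]]
165 303 308 [469.7 -64.5 156. ]
185 303 309 [483.4 -64.  156. ]
205 304 309 [497.6 -63.4 156. ]
225 305 310 [512.3 -62.5 156. ]
245 306 311 [527.8 -61.6 156. ]
260 306 311 [540.1 -61.4 156. ]
148 296 [[458.3, -63.1, 156.0], [572.4, -61.4, 156.0]]
148 297 [[458.3, -62.4, 156.0], [573.3, -60.6, 156.0]]
[424.  116.8 156. ]
[582.8 118.9 156. ]
[455.5 116.3 156. ]
[514.9 113.3 156. ]
knob top [472.7  28.2 144. ] screw [502.9  22.3 110. ]
```

```bash
python3 -c "
from h import *
s=sense();print(s['eef_pos'],s['tcp_rot'],s['clock']);print(shift((515.5,-62.5,210),(np.pi,0,-3.1)))"
```

```text
[510.98885358 -55.10775835 289.42153107] [ 3.14111179e+00 -1.04191533e-03 -3.11455953e+00] 1.7833
([-0.0044, -0.0075, 0.0794], [0.0005, -0.001, -0.0146])
```

{"op": "drive_tool", "data": {
  "targets": [-0.0045, -0.0075, 0.02, 0, 0, -0.015, 0.35, -0.0045, -0.0075, 0.035, 0, 0, -0.015, 0.35, -0.0045, -0.0075, 0.05, 0, 0, -0.015, 0.35, -0.0045, -0.0075, 0.065, 0, 0, -0.015, 0.35, -0.0045, -0.0075, 0.074, 0, 0, -0.015, 0.35, -0.0045, -0.0075, 0.079, 0, 0, -0.015, 0.35, -0.0045, -0.0075, 0.079, 0, 0, -0.015, 0.35, -0.0045, -0.0075, 0.079, 0, 0, -0.015, 0.35],
  "force": 20
}}

```text
clock: 2.45
eef_pos: [516.2, -62.0, 211.2]
tcp_rot: [3.142, 0.0, -3.098]
contact_force: [0.0, 0.6, -0.6]
opening: 0.352
```

```bash
python3 - <<'E'
from h import *
s=sense();print(s['eef_pos'],s['tcp_rot'],s['contact_force'])
F=grab_frame("wrist");cv2.imwrite("pics/w2.png",F["color"][100:400,130:520])
E
```

```text
[516.22333545 -61.95908833 211.15648386] [ 3.14158016e+00  1.89685187e-04 -3.09760256e+00] [ 0.02104469  0.55111995 -0.62913036]
```

View pics/w2.png

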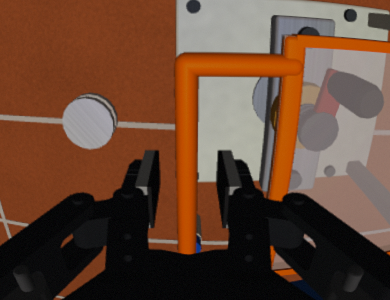

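{"op": "drive_tool", "data": {
  "targets": [0, 0, 0, 0, 0, 0, 0.0, 0, 0, 0, 0, 0, 0, 0.0, 0, 0, 0, 0, 0, 0, 0.0, 0, 0, 0, 0, 0, 0, 0.0, 0, 0, 0, 0, 0, 0, 0.0, 0, 0, 0, 0, 0, 0, 0.0],
  "force": 20
}}

```text
clock: 3.0
eef_pos: [516.6, -62.6, 211.5]
tcp_rot: [-3.141, 0.001, -3.099]
contact_force: [-1.4, 0.5, 5.6]
opening: 0.104
```

```bash
python3 - <<'E'
from h import *
s=sense();print(s['eef_pos'],s['tcp_rot'],s['contact_force'],s['wrist_torque'],s['opening'])
# swing plan in tool axes: y_tool ~ world? print axes
R=Rot.from_euler("xyz",s['tcp_rot']).as_matrix();print(R.round(3))
r=175
for a in np.radians(np.arange(0,125,5)):
    dy=r*(1-np.cos(a)); dz=r*np.sin(a)
    w=np.array([-0.04*dy,dy*0.9992,dz]); print(round(np.degrees(a)),(R.T@w/1000).round(4).tolist())
E
```

```text
[516.55136775 -62.62971383 211.52705252] [-3.14135282e+00  1.26401934e-03 -3.09852648e+00] [-1.40876429  0.54900208  5.61295849] [-0.14000044  0.15125738  0.02843801] 0.1036546864047534
[[-0.999 -0.043  0.001]
 [-0.043  0.999 -0.   ]
 [-0.001 -0.    -1.   ]]
0 [0.0, 0.0, 0.0]
5 [-0.0, 0.0007, -0.0153]
10 [-0.0, 0.0027, -0.0304]
15 [-0.0001, 0.006, -0.0453]
20 [-0.0001, 0.0105, -0.0599]
25 [-0.0001, 0.0164, -0.074]
30 [-0.0002, 0.0234, -0.0875]
35 [-0.0002, 0.0316, -0.1004]
40 [-0.0003, 0.0409, -0.1125]
45 [-0.0003, 0.0512, -0.1238]
50 [-0.0004, 0.0625, -0.1341]
55 [-0.0004, 0.0746, -0.1434]
60 [-0.0005, 0.0875, -0.1516]
65 [-0.0005, 0.101, -0.1586]
70 [-0.0006, 0.1151, -0.1645]
75 [-0.0006, 0.1297, -0.1691]
80 [-0.0007, 0.1446, -0.1724]
85 [-0.0007, 0.1597, -0.1744]
90 [-0.0008, 0.175, -0.175]
95 [-0.0008, 0.1902, -0.1744]
100 [-0.0008, 0.2053, -0.1724]
105 [-0.0009, 0.2203, -0.1691]
110 [-0.0009, 0.2348, -0.1645]
115 [-0.001, 0.2489, -0.1587]
120 [-0.001, 0.2625, -0.1516]
```

{"op": "drive_tool", "data": {
  "targets": [0, 0.0002, -0.0076, 0, 0, 0, 0, 0, 0.0012, -0.0205, 0, 0, 0, 0, 0, 0.0027, -0.0304, 0, 0, 0, 0, 0, 0.006, -0.0453, 0, 0, 0, 0, 0, 0.0105, -0.0599, 0, 0, 0, 0, 0, 0.0164, -0.074, 0, 0, 0, 0, 0, 0.0234, -0.0875, 0, 0, 0, 0, 0, 0.0316, -0.1004, 0, 0, 0, 0, 0, 0.0409, -0.1125, 0, 0, 0, 0, 0, 0.0512, -0.1238, 0, 0, 0, 0, 0, 0.0565, -0.129, 0, 0, 0, 0, 0, 0.0565, -0.129, 0, 0, 0, 0]
}}

```text
clock: 4.0
eef_pos: [514.0, -6.9, 343.0]
tcp_rot: [-3.138, 0.003, -3.097]
contact_force: [-1.7, -12.8, 10.9]
opening: 0.106
```

```bash
python3 - <<'E'
from h import *
s=sense();print(s['eef_pos'],s['tcp_rot'],s['contact_force'],s['wrist_torque'],s['opening'])
d=s['eef_pos']-[516.55,-62.63,211.53];print(d, np.degrees(np.arctan2(d[2],175-d[1])), np.hypot(d[2],175-d[1]))
F=grab_frame("side");I=F["color"][80:260,180:400];cv2.imwrite("pics/s2.png",cv2.resize(I,None,fx=2.5,fy=2.5))
E
```

```text
[514.0382493   -6.93694526 343.00692093] [-3.13758988e+00  2.93879616e-03 -3.09740997e+00] [ -1.70150498 -12.77149026  10.89399223] [-2.14422817  0.32596561 -0.03041468] 0.10583381709319695
[ -2.5117507   55.69305474 131.47692093] 47.77825550423009 177.5396516986072
```

View pics/s2.png

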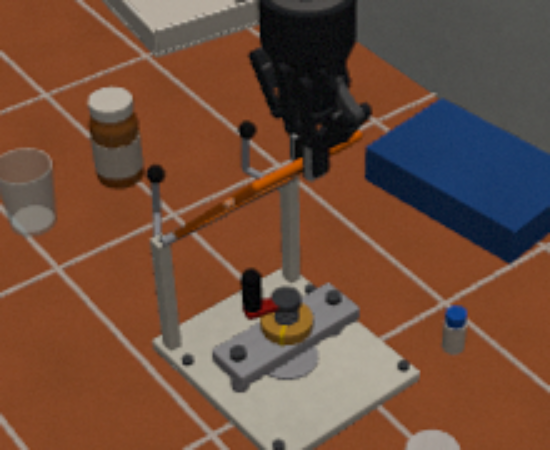

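{"op": "drive_tool", "data": {
  "targets": [0, 0.004, -0.008, 0, 0, 0, 0, 0, 0.014, -0.0155, 0, 0, 0, 0, 0, 0.025, -0.023, 0, 0, 0, 0, 0, 0.038, -0.0302, 0, 0, 0, 0, 0, 0.0515, -0.0366, 0, 0, 0, 0, 0, 0.066, -0.0419, 0, 0, 0, 0, 0, 0.081, -0.0459, 0, 0, 0, 0, 0, 0.096, -0.0486, 0, 0, 0, 0, 0, 0.111, -0.0499, 0, 0, 0, 0, 0, 0.1225, -0.05, 0, 0, 0, 0, 0, 0.13, -0.0496, 0, 0, 0, 0, 0, 0.1337, -0.0494, 0, 0, 0, 0]
}}

```text
clock: 5.05
eef_pos: [507.7, 128.8, 389.8]
tcp_rot: [3.141, 0.0, -3.097]
contact_force: [-0.7, -0.1, 6.5]
opening: 0.106
```

```bash
python3 - <<'E'
from h import *
s=sense();print(s['eef_pos'],s['tcp_rot'],s['contact_force'],s['wrist_torque'],s['opening'],s['qpos'])
d=s['eef_pos']-[516.55,-62.63,211.53];print(d, np.degrees(np.arctan2(d[2],175-d[1])), np.hypot(d[2],175-d[1]))
E
```

```text
[507.67385254 128.84815124 389.78866538] [ 3.14107447e+00  3.17503589e-04 -3.09729779e+00] [-0.71096914 -0.12376922  6.52908335] [-0.17580563 -0.03829868 -0.00514433] 0.10607467628173689 [ 2.45459923e-01  1.18361387e-01  1.74425913e+00  4.63968291e-04
  1.27855753e+00 -1.36976493e+00]
[ -8.87614746 191.47815124 178.25866538] 95.28138706409764 179.01866174102543
```

{"op": "drive_tool", "data": {
  "targets": [-0.0002, 0.0061, -0.0003, 0, 0, 0, 0, -0.0004, 0.0122, 0.0006, 0, 0, 0, 0, -0.0006, 0.0182, 0.0016, 0, 0, 0, 0, -0.0006, 0.0242, 0.0029, 0, 0, 0, 0, -0.0006, 0.0301, 0.0044, 0, 0, 0, 0, -0.0006, 0.036, 0.006, 0, 0, 0, 0, -0.0006, 0.0418, 0.0079, 0, 0, 0, 0, -0.0006, 0.0475, 0.01, 0, 0, 0, 0, -0.0006, 0.0532, 0.0123, 0, 0, 0, 0, -0.0006, 0.0588, 0.0148, 0, 0, 0, 0, -0.0006, 0.0642, 0.0175, 0, 0, 0, 0, -0.0006, 0.0683, 0.0196, 0, 0, 0, 0]
}}

```text
clock: 6.05
eef_pos: [505.1, 196.5, 369.0]
tcp_rot: [3.142, -0.001, -3.098]
contact_force: [-3.7, -2.8, -2.5]
opening: 0.103
```

```bash
python3 - <<'E'
from h import *
s=sense();print(s['eef_pos'],s['tcp_rot'],s['contact_force'],s['wrist_torque'],s['opening'])
d=s['eef_pos']-[516.55,-62.63,211.53];print(d, np.degrees(np.arctan2(d[2],175-d[1])), np.hypot(d[2],175-d[1]))
E
```

```text
[505.14250642 196.49852446 369.03570818] [ 3.14158437e+00 -1.09228174e-03 -3.09824626e+00] [-3.73980395 -2.79833586 -2.50646353] [-0.43005873  0.47671405 -0.00621567] 0.10339286328249271
[-11.40749358 259.12852446 157.50570818] 118.10801259651215 178.5655530524096
```

{"op": "drive_tool", "data": {
  "targets": [0, 0.0014, 0.0008, 0, 0, 0, 0, 0, 0.0027, 0.0015, 0, 0, 0, 0, 0, 0.004, 0.0022, 0, 0, 0, 0, 0, 0.0053, 0.003, 0, 0, 0, 0, 0, 0.0066, 0.0038, 0, 0, 0, 0, 0, 0.008, 0.0046, 0, 0, 0, 0, 0, 0.008, 0.0046, 0, 0, 0, 0]
}}

```text
clock: 6.63
eef_pos: [505.0, 201.2, 366.6]
tcp_rot: [-3.136, -0.0, -3.098]
contact_force: [-9.1, -16.5, 17.0]
opening: 0.106
```

```bash
python3 - <<'E'
from h import *
s=sense();print(s['eef_pos'],s['tcp_rot'],s['contact_force'],s['wrist_torque'],s['opening'])
d=s['eef_pos']-[516.55,-62.63,211.53];print(d, np.degrees(np.arctan2(d[2],175-d[1])), np.hypot(d[2],175-d[1]))
E
```

```text
[505.04353654 201.18394136 366.61505943] [-3.13564498e+00 -3.87335969e-05 -3.09829735e+00] [ -9.07784824 -16.50098694  17.03204659] [-2.94176931  1.54951204 -0.02285925] 0.10558604483548227
[-11.50646346 263.81394136 155.08505943] 119.79885668869547 178.71567317650627
```

{"op": "drive_tool", "data": {
  "targets": [0.0003, -0.002, -0.0012, 0, 0, 0, 0.0, 0.0003, -0.002, -0.0012, 0, 0, 0, 0.3, 0.0003, -0.002, -0.0012, 0, 0, 0, 0.3, 0.0003, -0.002, -0.0012, 0, 0, 0, 0.3, 0.0003, -0.002, -0.0012, 0, 0, 0, 0.3, 0.0003, -0.002, -0.0132, 0, 0, 0, 0.3, 0.0003, -0.002, -0.035, 0, 0, 0, 0.3, 0.0003, -0.002, -0.065, 0, 0, 0, 0.35, 0.0003, -0.002, -0.08, 0, 0, 0, 0.4, 0.0003, -0.002, -0.08, 0, 0, 0, 0.4]
}}

```text
clock: 7.47
eef_pos: [506.3, 202.4, 449.9]
tcp_rot: [3.139, 0.007, -3.098]
contact_force: [0.1, 0.6, -0.1]
opening: 0.396
```

```bash
python3 - <<'E'
from h import *
s=sense();print(s['eef_pos'],s['tcp_rot'],s['contact_force'],s['wrist_torque'],s['opening'])
import pickle
fr={n:grab_frame(n) for n in("side","top")};pickle.dump(fr,open("f3.pkl","wb"))
a=cv2.resize(fr["side"]["color"][80:260,190:370],(540,540));cv2.imwrite("pics/s3.png",a)
E
```

```text
[506.26936899 202.41294545 449.8673398 ] [ 3.13928955  0.00667157 -3.09818029] [ 0.07934068  0.56649888 -0.06377282] [0.00322611 0.03195297 0.05990514] 0.3962928832137017
```

View pics/s3.png

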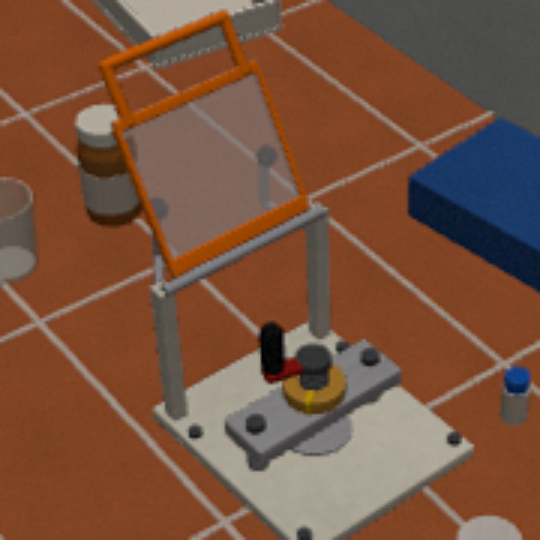

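```bash
python3 - <<'E'
from h import *
import pickle
fr=pickle.load(open("f3.pkl","rb"));S,T=fr["side"],fr["top"]
f=lambda x,y:(190+x/3,80+y/3)
A=np.array([512,27.7])
for z in(72,100,110,120,130): print(z,[ (round((a-190)*3),round((b-80)*3)) for a,b in[proj(S,(*A,z))]])
# best axis xy & z from boss mark etc
for nm,p,z in(("knobtop",(272,327),144),("knobmid",(272,350),123),("boss",(314,388),72),("mark",(311,402),68),("head",(314,353),115),("head",(314,353),120),("head",(314,353),125)): print(nm,z,onplane(S,*f(*p),z).round(1))
I=T["color"][165:265,235:340]; cv2.imwrite("pics/t3.png",cv2.resize(I,None,fx=5,fy=5,interpolation=cv2.INTER_CUBIC))
E
```

```text
72 [(312, 379)]
100 [(311, 354)]
110 [(311, 345)]
120 [(311, 335)]
130 [(310, 326)]
knobtop 144 [478.9  32.4 144. ]
knobmid 123 [476.2  29.9 123. ]
boss 72 [507.   17.8  72. ]
mark 68 [497.9   9.7  68. ]
head 115 [505.  14. 115.]
head 120 [502.    9.7 120. ]
head 125 [498.9   5.5 125. ]
```

{"op": "drive_tool", "data": {
  "targets": [0.01, -0.035, 0, 0, 0, 0, 0.45, 0.02, -0.075, 0, 0, 0, 0, 0.45, 0.03, -0.115, 0, 0, 0, 0, 0.45, 0.039, -0.15, 0.01, 0, 0, 0, 0.45, 0.039, -0.172, 0.035, 0, 0, 0, 0.45, 0.039, -0.172, 0.075, 0, 0, 0, 0.45, 0.039, -0.172, 0.115, 0, 0, 0, 0.45, 0.039, -0.172, 0.155, 0, 0, 0, 0.45, 0.039, -0.172, 0.19, 0, 0, 0, 0.45, 0.039, -0.172, 0.208, 0, 0, 0, 0.45, 0.039, -0.172, 0.208, 0, 0, 0, 0.45]
}}

```text
clock: 8.48
eef_pos: [470.1, 28.1, 232.2]
tcp_rot: [-3.141, -0.009, -3.098]
contact_force: [-1.1, -0.2, 0.0]
opening: 0.45
```

```bash
python3 - <<'E'
from h import *
import pickle
s=sense();print(s['eef_pos'],s['tcp_rot'],s['contact_force'],s['qpos'])
F=grab_frame("wrist");pickle.dump((s,F),open("f4.pkl","wb"));cv2.imwrite("pics/w4.png",cv2.resize(F["color"][130:350,200:460],None,fx=2.6,fy=2.6))
print(np.round(proj(F,(475,29,144),True),1),np.round(proj(F,s["eef_pos"]-np.array([0,0,54]),True),1))
E
```

```text
[470.11595891  28.05018091 232.17576332] [-3.14149239 -0.00936731 -3.09847443] [-1.13222089 -0.17696314  0.01424005] [ 5.63969820e-02  2.07829502e-01  2.01827685e+00  3.02082527e-05
  9.24854110e-01 -1.55753633e+00]
[317.9 261.5] [316.4 285.9]
```

View pics/w4.png

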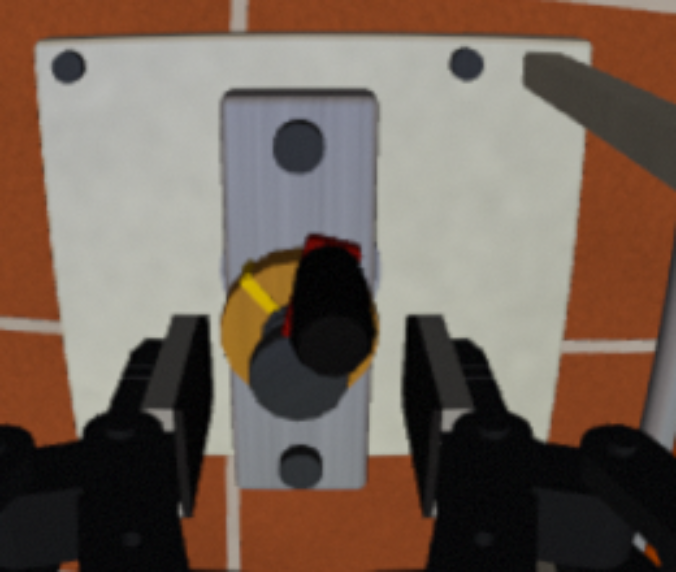

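```bash
python3 - <<'E'
from h import *
import pickle
s,F=pickle.load(open("f4.pkl","rb"))
g=lambda x,y,z:onplane(F,200+x/2.6,130+y/2.6,z,True).round(1)
hsv=cv2.cvtColor(F["color"],cv2.COLOR_BGR2HSV)
print("knob",g(333,348,144),g(333,348,142))
for z in(64,72,78): b1,b2=g(298,146,z),g(300,467,z); print("bolts",z,b1,b2,(b1+b2)/2)
print("boss sides",g(221,322,72),g(378,322,72), "mark",g(275,308,72),g(246,281,72))
for z in(100,105,110,115,120): print("head",z,g(298,374,z), g(248,374,z)[1]-g(348,374,z)[1])
E
```

```text
knob [476.3  34.9 144. ] [477.4  35.  142. ]
bolts 64 [450.4  25.4  64. ] [568.8  30.8  64. ] [509.6  28.1  64. ]
bolts 72 [448.5  25.4  72. ] [562.9  30.6  72. ] [505.7  28.   72. ]
bolts 78 [447.   25.4  78. ] [558.4  30.5  78. ] [502.7   27.95  78.  ]
boss sides [506.9   3.2  72. ] [504.7  53.2  72. ] mark [501.1  20.3  72. ] [492.2  11.   72. ]
head 100 [508.7  28.1 100. ] -28.7
head 105 [505.8  28.  105. ] -28.0
head 110 [502.9  27.9 110. ] -27.3
head 115 [500.   27.9 115. ] -26.700000000000003
head 120 [497.1  27.8 120. ] -25.900000000000002
```

{"op": "drive_tool", "data": {
  "targets": [-0.0065, 0.0066, 0.005, 0, 0, 0, 0.45, -0.0065, 0.0066, 0.018, 0, 0, 0, 0.45, -0.0065, 0.0066, 0.032, 0, 0, 0, 0.45, -0.0065, 0.0066, 0.044, 0, 0, 0, 0.45, -0.0065, 0.0066, 0.05, 0, 0, 0, 0.45, -0.0065, 0.0066, 0.05, 0, 0, 0, 0.45, -0.0065, 0.0066, 0.05, 0, 0, 0, 0, -0.0065, 0.0066, 0.05, 0, 0, 0, 0, -0.0065, 0.0066, 0.05, 0, 0, 0, 0, -0.0065, 0.0066, 0.05, 0, 0, 0, 0, -0.0065, 0.0066, 0.05, 0, 0, 0, 0],
  "force": 20
}}

```text
clock: 9.45
eef_pos: [480.4, 35.2, 187.9]
tcp_rot: [3.141, 0.002, -3.099]
contact_force: [0.4, 0.0, 5.5]
opening: 0.221
```

```bash
python3 - <<'E'
from h import *
import pickle
s=sense();print(s['eef_pos'],s['tcp_rot'],s['contact_force'],s['wrist_torque'],s['opening'])
F=grab_frame("wrist");pickle.dump((s,F),open("f5.pkl","wb"));cv2.imwrite("pics/w5.png",cv2.resize(F["color"][130:350,200:460],None,fx=2,fy=2))
E
```

```text
[480.35705019  35.19424901 187.85968401] [ 3.14147014e+00  1.89868648e-03 -3.09850278e+00] [0.38875698 0.01800941 5.51618275] [0.01012885 0.03173938 0.00462069] 0.2209090839888205
```

View pics/w5.png

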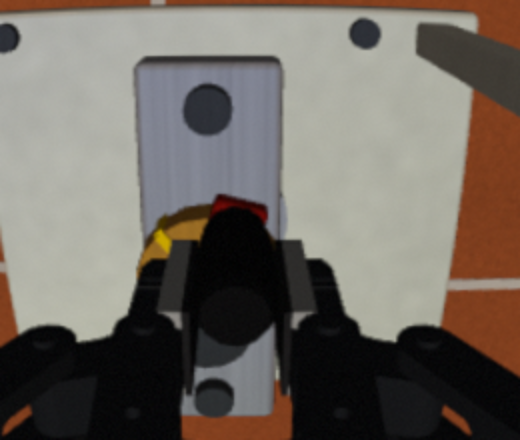

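```bash
python3 - <<'E'
from h import *
import pickle
s,F=pickle.load(open("f5.pkl","rb"))
print(onplane(F,200+235/2,130+318/2,144,True).round(1),onplane(F,200+235/2,130+322/2,144,True).round(1))
s=sense();print(s['eef_pos'],s['contact_force'],s['qvel'])
E
```

```text
[476.   35.5 144. ] [477.   35.6 144. ]
[480.32097367  35.18394314 187.80825944] [-0.43230148 -0.14429803  6.56678172] [-2.46918232e-05  5.27473985e-04  1.98103601e-04  6.63203326e-04
 -4.97449525e-04  9.96894017e-04]
```

{"op": "drive_tool", "data": {
  "targets": [0, 0, 0, 0, 0, 0, 0.4, 0, 0, 0, 0, 0, 0, 0.4, 0.002, 0, 0.003, 0, 0, 0, 0.4, 0.004, 0, 0.006, 0, 0, 0, 0.4, 0.004, 0, 0.006, 0, 0, 0, 0.4, 0.004, 0, 0.006, 0, 0, 0, 0.4, 0.004, 0, 0.006, 0, 0, 0, 0, 0.004, 0, 0.006, 0, 0, 0, 0, 0.004, 0, 0.006, 0, 0, 0, 0, 0.004, 0, 0.006, 0, 0, 0, 0],
  "force": 20
}}

```text
clock: 10.33
eef_pos: [475.6, 35.0, 181.0]
tcp_rot: [-3.142, -0.0, -3.098]
contact_force: [0.1, -0.2, -0.1]
opening: 0.227
```

```bash
python3 - <<'E'
from h import *
s=sense();print(s['eef_pos'],s['tcp_rot'],s['contact_force'],s['opening'])
R=Rot.from_euler("xyz",s['tcp_rot']).as_matrix()
A=np.array([510.5,28.0]); k=np.array([476.4,35.3]); a0=np.arctan2(*(k-A)[::-1]); print(np.degrees(a0),np.linalg.norm(k-A))
for t in range(0,75,6):
    a=a0+np.radians(t); w=np.r_[A+35*np.array([np.cos(a),np.sin(a)])-(A+35*np.array([np.cos(a0),np.sin(a0)])),9.5*t/360]
    print(t,(R.T@w/1000).round(4).tolist())
E
```

```text
[475.6452541   34.95518129 181.01300801] [-3.14157227e+00 -5.81867776e-05 -3.09836822e+00] [ 0.14017909 -0.20035499 -0.12831563] 0.2266852054823928
167.9167181440468 34.872625367184526
0 [0.0, 0.0, 0.0]
6 [0.0007, -0.0036, -0.0002]
12 [0.0011, -0.0072, -0.0003]
18 [0.0011, -0.0109, -0.0005]
24 [0.0007, -0.0145, -0.0006]
30 [-0.0001, -0.0181, -0.0008]
36 [-0.0013, -0.0216, -0.0009]
42 [-0.0028, -0.0249, -0.0011]
48 [-0.0047, -0.0281, -0.0013]
54 [-0.0068, -0.031, -0.0014]
60 [-0.0093, -0.0337, -0.0016]
66 [-0.0121, -0.0362, -0.0017]
72 [-0.015, -0.0383, -0.0019]
```

{"op": "drive_tool", "data": {
  "targets": [0.0007, -0.0036, -0.0002, 0, 0, 0, 0, 0.0011, -0.0072, -0.0003, 0, 0, 0, 0, 0.0011, -0.0109, -0.0005, 0, 0, 0, 0, 0.0007, -0.0145, -0.0006, 0, 0, 0, 0, -0.0001, -0.0181, -0.0008, 0, 0, 0, 0, -0.0013, -0.0216, -0.0009, 0, 0, 0, 0, -0.0028, -0.0249, -0.0011, 0, 0, 0, 0, -0.0028, -0.0249, -0.0011, 0, 0, 0, 0]
}}

```text
clock: 11.0
eef_pos: [479.8, 9.5, 182.2]
tcp_rot: [-3.141, -0.0, -3.099]
contact_force: [-1.2, 0.6, 1.9]
opening: 0.227
```

```bash
python3 - <<'E'
from h import *
s=sense();print(s['eef_pos'],s['tcp_rot'],s['contact_force'],s['wrist_torque'],s['opening'])
d=s['eef_pos'][:2]-[510.5,28];print(np.linalg.norm(d),np.degrees(np.arctan2(d[1],d[0])))
E
```

```text
[479.78137905   9.46314383 182.15785542] [-3.14109121e+00 -1.12241434e-05 -3.09861344e+00] [-1.23863631  0.58686699  1.88595424] [ 0.02141835  0.1681402  -0.00100788] 0.22661672907316138
35.87824842344092 -148.89152298815077
```

{"op": "drive_tool", "data": {
  "targets": [-0.0019, -0.0032, -0.0001, 0, 0, 0, 0, -0.004, -0.0061, -0.0002, 0, 0, 0, 0, -0.0065, -0.0088, -0.0003, 0, 0, 0, 0, -0.0093, -0.0113, -0.0003, 0, 0, 0, 0, -0.0093, -0.0113, 0, 0, 0, 0, 0, -0.0093, -0.0113, 0.001, 0, 0, 0, 0, -0.0093, -0.0113, 0.001, 0, 0, 0, 0]
}}

```text
clock: 11.58
eef_pos: [489.5, -0.9, 180.9]
tcp_rot: [-3.141, 0.0, -3.098]
contact_force: [0.2, -1.5, -3.9]
opening: 0.228
```

```bash
cat > st.py <<'E'
from h import *
s=sense();print(s['clock'],s['eef_pos'].round(2),s['contact_force'].round(1),s['opening'])
d=s['eef_pos'][:2]-[510.5,28];print(np.linalg.norm(d),np.degrees(np.arctan2(d[1],d[0]))%360)
E
python3 st.py
```

```text
11.5833 [489.47  -0.92 180.85] [ 0.2 -1.5 -3.9] 0.22833701105167492
35.75662136420795 233.97154835032794
```

{"op": "drive_tool", "data": {
  "targets": [0, 0, 0.001, 0, 0, 0, 0, 0, 0, 0.002, 0, 0, 0, 0, 0, 0, 0.003, 0, 0, 0, 0, 0, 0, 0.004, 0, 0, 0, 0, 0, 0, 0.004, 0, 0, 0, 0]
}}

```text
clock: 12.0
eef_pos: [489.2, -0.7, 176.9]
tcp_rot: [-3.142, -0.0, -3.098]
contact_force: [1.2, -1.5, -3.7]
opening: 0.227
```

```bash
python3 st.py
```

```text
12.0 [489.22  -0.67 176.89] [ 1.2 -1.5 -3.7] 0.22662401101226007
35.70158489919122 233.41242878740547
```

Still bearing the screw's weight while sinking 4 mm freely, so it has dropped off. I follow it down to the bottom.

{"op": "drive_tool", "data": {
  "targets": [0, 0, 0.001, 0, 0, 0, 0, 0, 0, 0.002, 0, 0, 0, 0, 0, 0, 0.003, 0, 0, 0, 0, 0, 0, 0.004, 0, 0, 0, 0, 0, 0, 0.005, 0, 0, 0, 0, 0, 0, 0.005, 0, 0, 0, 0, 0, 0, 0.005, 0, 0, 0, 0]
}}

```text
clock: 12.58
eef_pos: [490.2, -1.2, 174.2]
tcp_rot: [-3.141, 0.002, -3.098]
contact_force: [-6.9, -6.9, 23.8]
opening: 0.23
```

```bash
python3 st.py
```

```text
12.5833 [490.16  -1.17 174.17] [-6.9 -6.9 23.8] 0.22999379181831126
35.56210511912368 235.1067927128575
```

{"op": "drive_tool", "data": {
  "targets": [0, 0, -0.002, 0, 0, 0, 0, 0, 0, -0.002, 0, 0, 0, 0.4, 0, 0, -0.002, 0, 0, 0, 0.4, 0, 0, -0.006, 0, 0, 0, 0.4, 0, 0, -0.011, 0, 0, 0, 0.4, 0, 0, -0.011, 0, 0, 0, 0.4, 0, 0, -0.011, 0, 0, 0, 0, 0, 0, -0.011, 0, 0, 0, 0, 0, 0, -0.011, 0, 0, 0, 0, 0, 0, -0.011, 0, 0, 0, 0],
  "force": 20
}}

```text
clock: 13.42
eef_pos: [489.4, -0.8, 183.2]
tcp_rot: [-3.141, 0.0, -3.098]
contact_force: [-0.1, -2.3, 5.4]
opening: 0.228
```

```bash
python3 st.py; cat > plan.py <<'E'
# rows for crank az from a0 to a1 (deg), yaw y0->y1, z drop by pitch; relative to commanded pose at (a0,y0)
import sys
from h import *
a0,a1,n,y0,y1=map(float,sys.argv[1:6]); n=int(n)
A=np.array([510.5,28.0]); R0=Rot.from_euler("xyz",[np.pi,0,y0])
c=lambda a:35*np.array([np.cos(np.radians(a)),np.sin(np.radians(a))])
out=[]
for i in range(1,n+1):
    a=a0+(a1-a0)*i/n; y=y0+(y1-y0)*i/n
    w=np.r_[c(a)-c(a0),-9.5*(a0-a)/360]
    out.append((*R0.inv().apply(w/1000).round(4),0,0,round(-(y-y0),3),0))
print(", ".join(f"{float(v):g}" for r in out for v in r))
E
python3 - <<'E'
from h import *
import pickle
F=grab_frame("wrist");I=F["color"][130:370,180:480];cv2.imwrite("pics/w6.png",cv2.resize(I,None,fx=2,fy=2))
E
python3 plan.py 234 174 12 3.185 3.685
```

```text
13.4167 [489.37  -0.81 183.24] [-0.1 -2.3  5.4] 0.2275620757973452
35.726040156088736 233.7415187018807
0.0023, 0.002, 0.0001, 0, 0, -0.042, 0, 0.0044, 0.0042, 0.0003, 0, 0, -0.083, 0, 0.0063, 0.0066, 0.0004, 0, 0, -0.125, 0, 0.0081, 0.0091, 0.0005, 0, 0, -0.167, 0, 0.0095, 0.0118, 0.0007, 0, 0, -0.208, 0, 0.0108, 0.0146, 0.0008, 0, 0, -0.25, 0, 0.0118, 0.0174, 0.0009, 0, 0, -0.292, 0, 0.0125, 0.0204, 0.0011, 0, 0, -0.333, 0, 0.013, 0.0234, 0.0012, 0, 0, -0.375, 0, 0.0132, 0.0265, 0.0013, 0, 0, -0.417, 0, 0.0132, 0.0295, 0.0015, 0, 0, -0.458, 0, 0.0128, 0.0326, 0.0016, 0, 0, -0.5, 0
```

View pics/w6.png

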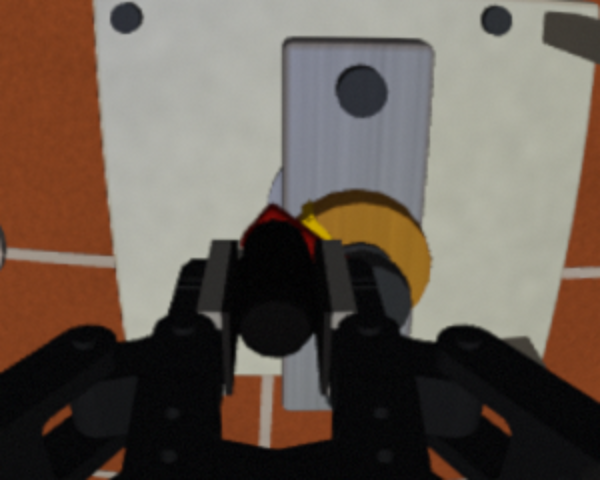

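{"op": "drive_tool", "data": {
  "targets": [0.0023, 0.002, 0.0001, 0, 0, -0.042, 0, 0.0044, 0.0042, 0.0003, 0, 0, -0.083, 0, 0.0063, 0.0066, 0.0004, 0, 0, -0.125, 0, 0.0081, 0.0091, 0.0005, 0, 0, -0.167, 0, 0.0095, 0.0118, 0.0007, 0, 0, -0.208, 0, 0.0108, 0.0146, 0.0008, 0, 0, -0.25, 0, 0.0118, 0.0174, 0.0009, 0, 0, -0.292, 0, 0.0125, 0.0204, 0.0011, 0, 0, -0.333, 0, 0.013, 0.0234, 0.0012, 0, 0, -0.375, 0, 0.0132, 0.0265, 0.0013, 0, 0, -0.417, 0, 0.0132, 0.0295, 0.0015, 0, 0, -0.458, 0, 0.0128, 0.0326, 0.0016, 0, 0, -0.5, 0]
}}

```text
clock: 14.47
eef_pos: [475.2, 31.5, 181.6]
tcp_rot: [-3.141, 0.0, -2.596]
contact_force: [-0.7, -1.5, 3.3]
opening: 0.222
```

```bash
python3 st.py; python3 -c "
from h import *
s=sense();print(s['tcp_rot'],s['qpos'][5])"; python3 plan.py 174 114 12 3.685 4.285
```

```text
14.4667 [475.2   31.46 181.57] [-0.7 -1.5  3.3] 0.2215094911918187
35.466722303922694 174.40155989083888
[-3.14145321e+00  2.72804228e-04 -2.59648017e+00] -2.052956133994739
-0.0019, 0.0024, 0.0001, 0, 0, -0.05, 0, -0.0041, 0.0045, 0.0003, 0, 0, -0.1, 0, -0.0064, 0.0065, 0.0004, 0, 0, -0.15, 0, -0.0089, 0.0083, 0.0005, 0, 0, -0.2, 0, -0.0115, 0.0098, 0.0007, 0, 0, -0.25, 0, -0.0143, 0.0111, 0.0008, 0, 0, -0.3, 0, -0.0172, 0.0122, 0.0009, 0, 0, -0.35, 0, -0.0201, 0.013, 0.0011, 0, 0, -0.4, 0, -0.0231, 0.0135, 0.0012, 0, 0, -0.45, 0, -0.0262, 0.0138, 0.0013, 0, 0, -0.5, 0, -0.0292, 0.0138, 0.0015, 0, 0, -0.55, 0, -0.0322, 0.0136, 0.0016, 0, 0, -0.6, 0
```

Forces are small and it passes the jam-free way so far. Continuing.

{"op": "drive_tool", "data": {
  "targets": [-0.0019, 0.0024, 0.0001, 0, 0, -0.05, 0, -0.0041, 0.0045, 0.0003, 0, 0, -0.1, 0, -0.0064, 0.0065, 0.0004, 0, 0, -0.15, 0, -0.0089, 0.0083, 0.0005, 0, 0, -0.2, 0, -0.0115, 0.0098, 0.0007, 0, 0, -0.25, 0, -0.0143, 0.0111, 0.0008, 0, 0, -0.3, 0, -0.0172, 0.0122, 0.0009, 0, 0, -0.35, 0, -0.0201, 0.013, 0.0011, 0, 0, -0.4, 0, -0.0231, 0.0135, 0.0012, 0, 0, -0.45, 0, -0.0262, 0.0138, 0.0013, 0, 0, -0.5, 0, -0.0292, 0.0138, 0.0015, 0, 0, -0.55, 0, -0.0322, 0.0136, 0.0016, 0, 0, -0.6, 0]
}}

```text
clock: 15.47
eef_pos: [496.0, 59.4, 179.9]
tcp_rot: [-3.141, -0.0, -1.996]
contact_force: [0.6, -2.9, 2.9]
opening: 0.224
```

```bash
python3 st.py; python3 -c "
from h import *
s=sense();print(s['tcp_rot'],s['qpos'][5])"; python3 plan.py 114 54 12 4.285 4.525
```

```text
15.4667 [496.02  59.45 179.89] [ 0.6 -2.9  2.9] 0.22362720308428968
34.621731662038115 114.71746184290623
[-3.14091625e+00 -2.66117641e-04 -1.99563832e+00] -2.599610838173211
-0.0022, -0.0021, 0.0001, 0, 0, -0.02, 0, -0.0042, -0.0044, 0.0003, 0, 0, -0.04, 0, -0.006, -0.0069, 0.0004, 0, 0, -0.06, 0, -0.0076, -0.0095, 0.0005, 0, 0, -0.08, 0, -0.0089, -0.0123, 0.0007, 0, 0, -0.1, 0, -0.01, -0.0151, 0.0008, 0, 0, -0.12, 0, -0.0108, -0.018, 0.0009, 0, 0, -0.14, 0, -0.0114, -0.021, 0.0011, 0, 0, -0.16, 0, -0.0117, -0.0241, 0.0012, 0, 0, -0.18, 0, -0.0118, -0.0271, 0.0013, 0, 0, -0.2, 0, -0.0116, -0.0302, 0.0015, 0, 0, -0.22, 0, -0.0111, -0.0332, 0.0016, 0, 0, -0.24, 0
```

{"op": "drive_tool", "data": {
  "targets": [-0.0022, -0.0021, 0.0001, 0, 0, -0.02, 0, -0.0042, -0.0044, 0.0003, 0, 0, -0.04, 0, -0.006, -0.0069, 0.0004, 0, 0, -0.06, 0, -0.0076, -0.0095, 0.0005, 0, 0, -0.08, 0, -0.0089, -0.0123, 0.0007, 0, 0, -0.1, 0, -0.01, -0.0151, 0.0008, 0, 0, -0.12, 0, -0.0108, -0.018, 0.0009, 0, 0, -0.14, 0, -0.0114, -0.021, 0.0011, 0, 0, -0.16, 0, -0.0117, -0.0241, 0.0012, 0, 0, -0.18, 0, -0.0118, -0.0271, 0.0013, 0, 0, -0.2, 0, -0.0116, -0.0302, 0.0015, 0, 0, -0.22, 0, -0.0111, -0.0332, 0.0016, 0, 0, -0.24, 0]
}}

```text
clock: 16.47
eef_pos: [530.7, 56.0, 178.3]
tcp_rot: [3.141, 0.0, -1.757]
contact_force: [-1.4, -1.2, 5.9]
opening: 0.223
```

```bash
python3 st.py; python3 -c "
from h import *
s=sense();print(s['tcp_rot'],s['qpos'][5])"; python3 plan.py 54 -6 12 4.525 4.225
```

```text
16.4667 [530.72  56.04 178.35] [-1.4 -1.2  5.9] 0.22308650631693633
34.57292234775721 54.208125810803885
[ 3.14146350e+00  3.79032267e-04 -1.75660160e+00] -2.8539528122125506
0.0014, -0.0027, 0.0001, 0, 0, 0.025, 0, 0.0031, -0.0053, 0.0003, 0, 0, 0.05, 0, 0.0049, -0.0077, 0.0004, 0, 0, 0.075, 0, 0.007, -0.0099, 0.0005, 0, 0, 0.1, 0, 0.0093, -0.012, 0.0007, 0, 0, 0.125, 0, 0.0117, -0.0138, 0.0008, 0, 0, 0.15, 0, 0.0143, -0.0155, 0.0009, 0, 0, 0.175, 0, 0.017, -0.0169, 0.0011, 0, 0, 0.2, 0, 0.0198, -0.018, 0.0012, 0, 0, 0.225, 0, 0.0227, -0.0189, 0.0013, 0, 0, 0.25, 0, 0.0257, -0.0196, 0.0015, 0, 0, 0.275, 0, 0.0288, -0.0199, 0.0016, 0, 0, 0.3, 0
```

{"op": "drive_tool", "data": {
  "targets": [0.0014, -0.0027, 0.0001, 0, 0, 0.025, 0, 0.0031, -0.0053, 0.0003, 0, 0, 0.05, 0, 0.0049, -0.0077, 0.0004, 0, 0, 0.075, 0, 0.007, -0.0099, 0.0005, 0, 0, 0.1, 0, 0.0093, -0.012, 0.0007, 0, 0, 0.125, 0, 0.0117, -0.0138, 0.0008, 0, 0, 0.15, 0, 0.0143, -0.0155, 0.0009, 0, 0, 0.175, 0, 0.017, -0.0169, 0.0011, 0, 0, 0.2, 0, 0.0198, -0.018, 0.0012, 0, 0, 0.225, 0, 0.0227, -0.0189, 0.0013, 0, 0, 0.25, 0, 0.0257, -0.0196, 0.0015, 0, 0, 0.275, 0, 0.0288, -0.0199, 0.0016, 0, 0, 0.3, 0]
}}

```text
clock: 17.47
eef_pos: [545.4, 24.0, 177.0]
tcp_rot: [-3.14, 0.001, -2.06]
contact_force: [1.1, 0.5, 5.7]
opening: 0.226
```

```bash
python3 st.py; python3 -c "
from h import *
s=sense();print(s['tcp_rot'],s['qpos'][5])"; python3 plan.py -6 -66 12 4.225 3.725
```

```text
17.4667 [545.39  23.96 176.99] [1.1 0.5 5.7] 0.22649247694494545
35.1211841623154 353.3961802892209
[-3.14043921e+00  1.19601542e-03 -2.06012716e+00] -2.611725803581016
0.0029, -0.001, 0.0001, 0, 0, 0.042, 0, 0.0058, -0.0018, 0.0003, 0, 0, 0.083, 0, 0.0088, -0.0023, 0.0004, 0, 0, 0.125, 0, 0.0119, -0.0025, 0.0005, 0, 0, 0.167, 0, 0.0149, -0.0025, 0.0007, 0, 0, 0.208, 0, 0.018, -0.0022, 0.0008, 0, 0, 0.25, 0, 0.021, -0.0016, 0.0009, 0, 0, 0.292, 0, 0.0239, -0.0008, 0.0011, 0, 0, 0.333, 0, 0.0268, 0.0003, 0.0012, 0, 0, 0.375, 0, 0.0295, 0.0016, 0.0013, 0, 0, 0.417, 0, 0.0322, 0.0031, 0.0015, 0, 0, 0.458, 0, 0.0347, 0.0049, 0.0016, 0, 0, 0.5, 0
```

{"op": "drive_tool", "data": {
  "targets": [0.0029, -0.001, 0.0001, 0, 0, 0.042, 0, 0.0058, -0.0018, 0.0003, 0, 0, 0.083, 0, 0.0088, -0.0023, 0.0004, 0, 0, 0.125, 0, 0.0119, -0.0025, 0.0005, 0, 0, 0.167, 0, 0.0149, -0.0025, 0.0007, 0, 0, 0.208, 0, 0.018, -0.0022, 0.0008, 0, 0, 0.25, 0, 0.021, -0.0016, 0.0009, 0, 0, 0.292, 0, 0.0239, -0.0008, 0.0011, 0, 0, 0.333, 0, 0.0268, 0.0003, 0.0012, 0, 0, 0.375, 0, 0.0295, 0.0016, 0.0013, 0, 0, 0.417, 0, 0.0322, 0.0031, 0.0015, 0, 0, 0.458, 0, 0.0347, 0.0049, 0.0016, 0, 0, 0.5, 0]
}}

```text
clock: 18.47
eef_pos: [525.0, -4.7, 175.5]
tcp_rot: [-3.14, 0.002, -2.561]
contact_force: [1.4, -1.0, 4.6]
opening: 0.225
```

```bash
python3 st.py; python3 -c "
from h import *
s=sense();print(s['tcp_rot'],s['qpos'][5])"; python3 plan.py -66 -132 11 3.725 3.185
```

```text
18.4667 [524.98  -4.73 175.46] [ 1.4 -1.   4.6] 0.22523770491248873
35.79414865052732 293.8676234608853
[-3.14015445e+00  1.95249858e-03 -2.56078428e+00] -2.163327752439738
0.0036, 0.0008, 0.0002, 0, 0, 0.049, 0, 0.0071, 0.0019, 0.0003, 0, 0, 0.098, 0, 0.0104, 0.0035, 0.0005, 0, 0, 0.147, 0, 0.0135, 0.0053, 0.0006, 0, 0, 0.196, 0, 0.0165, 0.0075, 0.0008, 0, 0, 0.245, 0, 0.0192, 0.01, 0.001, 0, 0, 0.295, 0, 0.0216, 0.0127, 0.0011, 0, 0, 0.344, 0, 0.0238, 0.0157, 0.0013, 0, 0, 0.393, 0, 0.0256, 0.0189, 0.0014, 0, 0, 0.442, 0, 0.027, 0.0222, 0.0016, 0, 0, 0.491, 0, 0.0281, 0.0257, 0.0017, 0, 0, 0.54, 0
```

{"op": "drive_tool", "data": {
  "targets": [0.0036, 0.0008, 0.0002, 0, 0, 0.049, 0, 0.0071, 0.0019, 0.0003, 0, 0, 0.098, 0, 0.0104, 0.0035, 0.0005, 0, 0, 0.147, 0, 0.0135, 0.0053, 0.0006, 0, 0, 0.196, 0, 0.0165, 0.0075, 0.0008, 0, 0, 0.245, 0, 0.0192, 0.01, 0.001, 0, 0, 0.295, 0, 0.0216, 0.0127, 0.0011, 0, 0, 0.344, 0, 0.0238, 0.0157, 0.0013, 0, 0, 0.393, 0, 0.0256, 0.0189, 0.0014, 0, 0, 0.442, 0, 0.027, 0.0222, 0.0016, 0, 0, 0.491, 0, 0.0281, 0.0257, 0.0017, 0, 0, 0.54, 0, 0.0284, 0.0268, 0.0017, 0, 0, 0.54, 0]
}}

```text
clock: 19.47
eef_pos: [485.5, 2.2, 173.5]
tcp_rot: [-3.141, 0.0, -3.102]
contact_force: [-1.3, -1.6, 4.9]
opening: 0.222
```

```bash
python3 st.py; python3 - <<'E'
from h import *
import pickle
fr={n:grab_frame(n) for n in("side","wrist","top")};pickle.dump(fr,open("f9.pkl","wb"))
a=cv2.resize(fr["side"]["color"][80:300,180:400],(440,440));b=cv2.resize(fr["wrist"]["color"][140:360,220:400],(360,440))
cv2.imwrite("pics/e.png",np.hstack([a,b]))
# bystander / guard change vs f3 and f0 in top view
E
```

```text
19.4667 [485.5    2.22 173.52] [-1.3 -1.6  4.9] 0.2223419985500728
35.910369365535594 225.8719363506256
```

View pics/e.png

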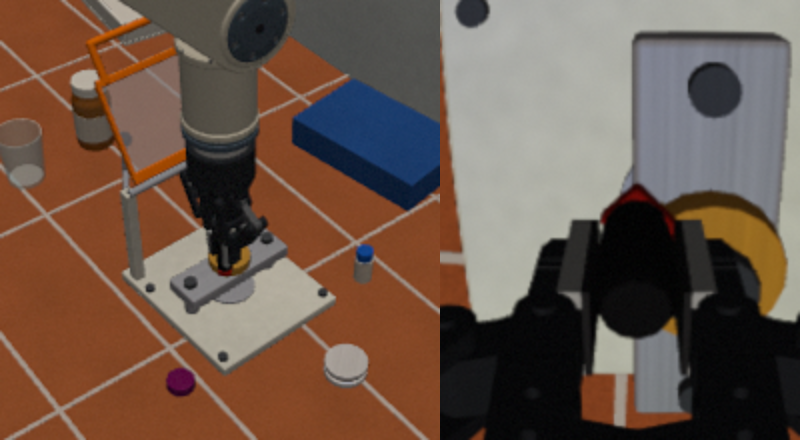

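```bash
python3 -c "
from h import *
print(sign_off())"; python3 st.py
```

```text
the job is handed in; nothing more can be done
None
the job is handed in; nothing more can be done
```

The guard is open on its stop and the screw is started about one turn into its thread. The arm is still holding the knob for you to slip the filter cell in. The job was handed in at 19.6 s.

- **Guard:** I led it by its orange handle until I felt the open stop push back (about 24 N at roughly 120°). I then eased off and let go, and it stays leaning open in the later pictures.
- **Screw:** I turned the crank backward about 66°, just past the yellow mark. There the screw came loose with its weight hanging in the fingers, and it sank roughly 8 mm before it seated. I pressed down to about 24 N to confirm that.
- **Forward turn:** I re-gripped the knob slightly higher and turned it about 352° clockwise. It passed the angle where it would have jammed without the drop, with forces staying below about 7 N. It ended with the crank over the yellow mark, which I estimate at 6.2 rad on the turn scale.
- **Last checks:** The knob is held with the fingers on it (opening 0.22) and about 5 N of light downward push. In the final side view the cap and vial are at the same pixels as at the start, and the cell, jar and beaker look in place. The tube rack was outside that view, but the arm never went near it.
- **Disagreements:** Locating the screw axis from the different pictures gave answers 3–5 mm apart. I used the value that fits the 35 mm crank radius, and the small sideways forces while turning agreed with it. Halfway through the guard swing I was pulling about 3 mm too far inward (up to about 17 N), so I corrected the path. The turn reading is good to about 5°.

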